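# Make up a doming kit and a polishing kit on the jeweller's bench

### The arm

A 7-joint arm with a two-finger parallel gripper is mounted at the origin on the work surface. World frame = base frame: x ahead of the robot, y to its left, z up, the work surface at z = 0. Lengths are in m, angles in rad, forces in N, time in s.
With the tool pointing down it reaches from about 0.4 to 0.9 m from the base axis. Payload 5.5 kg.
Tool frame: the origin (TCP) lies on the centre line of the jaws, within the pads' length; the fingertips stand 17 mm ahead of it and the grasp point (between the pads) lies 2 mm behind it (arm.tip_extent is the distance from the TCP to the fingertips, in m); z points along the fingers, y is the line along which they close (so a half turn about z gives the same grasp; the last joint's range is limited). The gripper opens to 85 mm and grips with 20 to 120 N. Pads are 22 mm wide; open, the fingers measure 114 mm over their backs; the gripper's body (76 mm by 85 mm) begins 54 mm behind the grasp point. The pads swing forward as they close: fully open they stand 13 mm farther back than shut.
Start: joints at [1.473, 0.501, -0.427, 1.55, 0.221, 1.138, -0.21], TCP at [0.229, -0.608, 0.248] pointing down, gripper open.
Joint ranges: [-2.88, 2.88], [-0.31, 2.03], [-1.54, 1.56], [0.2, 2.42], [-1.41, 4.55], [0.19, 2.02], [-2.57, 2.57]. Speed limits (rad/s): [2.57, 2.57, 3.14, 3.14, 3.14, 3.14, 3.14].

### API

Orientations are given as a rotation vector (axis times angle).
In Python, from bench import arm gives the robot as it stands. The module is installed in compiled form; this text tells all that it offers.
- The arm moves only by the tool play_rows, never from a script. Its argument "targets" is text: rows parted by semicolons, each of 5 numbers parted by spaces: the opening, from 0 (shut) to 1 (fully open), then the shift along the tool's x, y, z in normalised numbers (1 is 75 cm), then the turn about the tool's z in a scale on which 1.0 is 360 degrees. A call has 1 to 20 rows; each row is the pose to reach, as a shift and turn from the pose commanded when the call began, along the tool's axes at that moment; what a row does not reach only later rows make up. A row lasts 1/10 s, in which the tool goes at most 50 mm and 8.59 degrees, less where a joint would pass 70% of its speed; a pose out of reach is approached as far as the arm can. No shift or turn number may pass 1 either way. A call with a gripper value outside its range is refused whole. The fingers move at their own pace and stop on an object; the grip force is fixed at half the most. Time passes only in rows, so rows that repeat a pose let the fingers close. It gives the time, the measured TCP pose, the force, the opening and the grip force at its end, in the units of the state.
- arm.sense(): the state, without advancing time (a new reading comes with each control period).
- arm.capture(name): name is "side" or "top" or "wrist"; returns (picture, depth): 480x640x3 uint8, red, green, blue; 480x640 float32, m along the optical axis (not along the pixel's ray), 0 where there is no reading.
- arm.camera_params(name): a dict with "K" (3x3 intrinsics, pixels), "xyz" and "attitude" of the camera in the world. Camera axes: x right, y down, z forward; pixel columns grow to the right and rows downward; lengths in m; the calibration is good to about 2 mm. A picture is of the moment at which its call begins: read the wrist's pose just before it. camera_params takes no time and is no camera call; for the wrist camera it gives the pose at the moment of the call.
- arm.job_done(): hands the job in; it is judged then, once.
The state is a dict: "clock": time; "joint_positions": joint angles; "qvel": joint speeds; "tau": joint torques, N m; "eef_pos": TCP position; "tcp_rot": TCP orientation; "wrist_force": force on the tool from outside, world axes, zero at the start; "moment": the same for the moment, N m; "opening": opening from 0.0 (shut) to 1.0 (fully open); "grasp_force": force on a finger pad.
Only numpy, scipy, OpenCV 4.12 (cv2) and the standard library are available. Lean on these libraries where they do the work, as an engineer would, in place of code of your own. Each camera call takes 0.05 s, during which the arm holds its last target. There are 200 camera calls.

### The job

Make up the two job kits on the jeweller's bench. Doming kit, in the fitted wooden tray: stand the steel doming block in the square well with its hollow still facing up, and lay the thick punch flat in the long well. Polishing kit, on the tilt-back stand: lay the large carton flat on the slope, lengthwise up the slope in the middle, with one short end back against the backstop, and stack the small carton on top of it the same way, also back against the backstop; leave the slim punch, bur stand and cup where they are.

Things in the scene. Friction and masses are not known exactly. Their poses are not given: they have to be found in the camera images.
- tray: Fixed pale-wood tray, 136 (x) x 159 (y) x 18 mm, low walls 6 mm, floor 6 mm thick, wells 12 mm deep. Origin: centre of its underside, on the bench. Square well 65 x 65 mm, centre x -29.5, y -41 mm. Long well 124 (x) x 76 (y) mm, centre x 0, y +35.5 mm. Third, smallest well (with flat ring blanks, centre x 35.5, y -41) unused. Turned up to 0.35 rad; left or right side.
- bay: Tilted bay of a fixed plywood stand, open front and sides. Origin: middle of the line where slope and backstop meet, 20 mm above the bench. x: down the slope into the backstop (slope x -120 to 0, 15 deg, falling away from the robot); y: along the backstop; z: square to the slope. Slope 130 mm wide; windowed backstop 62 mm tall, 8 thick. Stand's front edge 51 mm above the bench.
- doming_block: Steel doming block, a 45 mm cube, 0.55 to 0.8 kg, standing on the bench with its large round hollow (29 mm across, 12 mm deep) in the top face. Origin: centre of its underside; z up.
- thick_punch: The thicker of two steel doming punches, lying flat, about 0.2 kg: octagonal shank 20 mm across flats and 62 mm long, tapered neck, 19 mm ball; 100 mm in all. Origin: on its axis at half its length, 10 mm above what it lies on; x along it towards the ball. Shank x -50 to 12 mm, neck and ball 12 to 50. Centre of mass about x -10 mm.
- large_carton: Closed brown cardboard carton of polishing compound, the larger of the two, 90 (x) x 56 (y) x 36 mm high, about 0.3 kg, lying flat. Origin: centre of its underside.
- small_carton: Closed brown cardboard carton of polishing compound, the smaller of the two, 70 (x) x 44 (y) x 30 mm high, about 0.2 kg, lying flat. Origin: centre of its underside.
- slim_punch: The slimmer steel doming punch, lying on the bench among the stock, not part of any kit: octagonal shank 10 mm across the flats, 9 mm ball, 90 mm long in all. Origin: on its axis at half its length, 5 mm above the bench; x runs towards the ball. To be left where it is.
- bur_stand: Round three-tier wooden bur stand full of small burs, 120 mm across the base, 110 mm tall with the burs, loose. Origin: centre of its underside. To be left where it is.
- cup: White plastic cup, 72 mm across the rim, 85 mm tall, light and loose. Origin: centre of its underside. To be left where it is.

How it is judged:
By the outcome, as a careful person would: the job done as asked, in the order asked, and still so for the second after the job is handed in, with the robot touching nothing.
It also fails if it takes over 106 s, if anything falls off the work surface, if the arm or the gripper's body presses on something with over 40 N, if the wrist force passes 120 N, or if a joint passes its speed limit or range.

## Working session

There is one attempt and no reset: what is moved stays moved. The work goes in short steps, Python scripts to look and compute and a tool call to move; the robot and the scene stay as the last step left them, time stands still between calls to the robot, and variables do not carry over. Pictures are saved under pics/ and viewed, at most 14 in all, crops included, and the job is handed in when it is done.

Besides the shell and the picture viewer there is one more tool, called after ">>>" as name(argument=value, ...) on one line, values as JSON. play_rows: Moves the arm, as the interface text tells. Its arguments: {"type":"object","properties":{"targets":{"type":"string"}},"required":["targets"]}

```bash
mkdir -p pics
cat > h.py <<'E'
from bench import arm
import numpy as np, cv2
from scipy.spatial.transform import Rotation as R
def cam(n):
    p=arm.camera_params(n); K=np.array(p["K"]); a=np.array(p["attitude"],float)
    Rm=a if a.shape==(3,3) else R.from_rotvec(a).as_matrix()
    return K,np.array(p["xyz"]),Rm
def cloud(n):
    K,t,Rm=cam(n); im,d=arm.capture(n)
    v,u=np.mgrid[0:480,0:640]
    P=np.stack([(u-K[0,2])/K[0,0]*d,(v-K[1,2])/K[1,1]*d,d],-1)@Rm.T+t
    P[d==0]=np.nan
    return im,P
E
python3 - <<'E'
from h import *
print(arm.sense(), arm.tip_extent)
for n in ("side","top"):
    p=arm.camera_params(n);print(n,p)
    im,P=cloud(n);np.savez(n,im=im,P=P);cv2.imwrite(f"pics/{n}.png",im[...,::-1])
E
```

```text
{'clock': 0.0, 'joint_positions': array([ 1.47321335,  0.50183528, -0.42676995,  1.55144235,  0.22080023,
        1.13827999, -0.21030974]), 'qvel': array([-0.00010173,  0.00081036,  0.00096436, -0.00045901,  0.00245751,
       -0.0005165 , -0.00029459]), 'tau': array([-1.75737378e-04, -5.69529676e+01, -5.81601799e+00, -2.80942905e+01,
        1.07079415e-02,  1.19242509e-02, -2.13930088e-05]), 'eef_pos': array([ 0.22917143, -0.60756673,  0.24726849]), 'tcp_rot': array([-3.08874930e+00, -5.63347546e-01,  4.48914374e-04]), 'wrist_force': array([ 0.03486416, -0.61163475, -0.4758708 ]), 'moment': array([-0.03502196,  0.02325462, -0.05109371]), 'grasp_force': 0.0, 'opening': 1.0022968514107733} 0.017
side {'K': array([[455.26073329,   0.        , 322.21968254],
       [  0.        , 455.26073329, 239.91098419],
       [  0.        ,   0.        ,   1.        ]]), 'xyz': array([0.48999976, 0.62124757, 0.72926049]), 'attitude': array([-0.18452564,  2.85630915, -1.16354392])}
top {'K': array([[520.08683704,   0.        , 321.2208645 ],
       [  0.        , 520.08683704, 233.37862535],
       [  0.        ,   0.        ,   1.        ]]), 'xyz': array([ 0.5202948 , -0.02434447,  1.28984314]), 'attitude': array([-2.21822527,  2.16243194, -0.06638731])}
```

View pics/top.png

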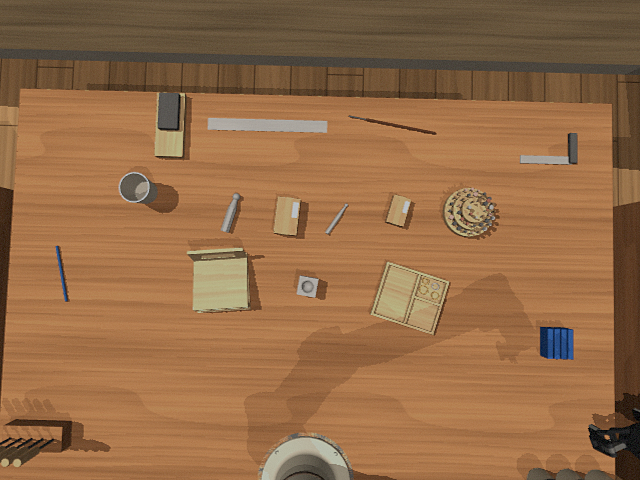

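View pics/side.png

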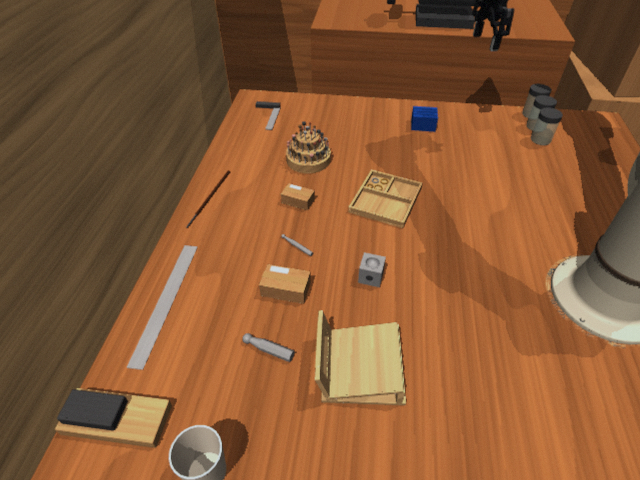

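The top view shows, at pixel (u,v): block (308,287), thick punch (231,212), large carton (288,216), small carton (399,210), tray (410,297), stand (221,280), cup (137,188), bur stand (469,212) and slim punch (337,219). The side view confirms the layout. Next I measure from depth.

```bash
cat > m.py <<'E'
from h import *
def fit(P,c,zlo,zhi,name,r=None):
    u0,u1,v0,v1=c; Q=P[v0:v1,u0:u1].reshape(-1,3); Q=Q[np.isfinite(Q[:,0])]
    Q=Q[(Q[:,2]>zlo)&(Q[:,2]<zhi)]
    if r is not None: Q=Q[np.hypot(Q[:,0]-r[0],Q[:,1]-r[1])<r[2]]
    (cx,cy),(w,h),a=cv2.minAreaRect((Q[:,:2]*1000).astype(np.float32))
    if w<h: w,h,a=h,w,a+90
    print(name,len(Q),"z",np.median(Q[:,2]).round(4),"c",round(cx,1),round(cy,1),"L,W",round(w,1),round(h,1),"ang long",round((a+90)%180-90,1),"mean",(Q[:,:2].mean(0)*1000).round(1))
    return Q
E
python3 - <<'E'
from m import *
P=np.load("top.npz")["P"]
print("bench z",np.nanmedian(P[330:400,100:180,2]),np.nanstd(P[330:400,100:180,2]))
fit(P,(285,330,265,310),.036,.06,"block")
fit(P,(215,247,185,240),.005,.03,"thick")
fit(P,(265,310,185,245),.030,.045,"large")
fit(P,(380,418,185,235),.024,.04,"small")
fit(P,(320,355,195,240),.003,.03,"slim")
fit(P,(360,460,250,345),.012,.03,"tray")
fit(P,(180,265,235,325),.065,.11,"backstop")
fit(P,(180,265,235,325),.012,.11,"stand")
fit(P,(430,510,180,245),.01,.15,"bur")
fit(P,(110,160,165,210),.05,.11,"cup")
S=np.load("side.npz")["P"]
print("side bench",np.nanmedian(S[300:330,420:520,2]))
fit(S,(350,395,240,295),.036,.06,"block")
fit(S,(235,300,325,370),.005,.03,"thick")
fit(S,(250,320,255,310),.030,.045,"large")
fit(S,(270,325,175,220),.024,.04,"small")
fit(S,(335,435,160,240),.012,.03,"tray")
fit(S,(310,420,300,410),.066,.11,"backstop")
E
```

```text
bench z 0.00014133565801000003 0.002579967470652802
block 316 z 0.0437 c 468.9 6.8 L,W 45.0 44.9 ang long -8.8 mean [468.8   6.8]
thick 343 z 0.017 c 647.2 204.0 L,W 121.6 80.0 ang long -3.8 mean [641.4 201. ]
large 852 z 0.0357 c 638.0 61.3 L,W 90.6 56.2 ang long -5.3 mean [637.9  61.2]
small 521 z 0.0296 c 658.6 -210.1 L,W 70.5 44.3 ang long -15.5 mean [ 658.1 -209.6]
slim 243 z 0.0056 c 640.4 -61.4 L,W 109.8 84.6 ang long 1.5 mean [635.2 -58.9]
tray 852 z 0.0172 c 446.4 -242.9 L,W 159.9 135.9 ang long 73.5 mean [ 445.5 -248.2]
backstop 294 z 0.0774 c 545.4 224.2 L,W 130.4 12.9 ang long -85.3 mean [545.4 223.7]
stand 3320 z 0.0375 c 477.5 217.3 L,W 148.6 131.3 ang long 5.4 mean [480.6 217.4]
bur 1972 z 0.0505 c 659.0 -381.8 L,W 119.4 117.9 ang long 82.9 mean [ 656.  -374.2]
cup 426 z 0.0743 c 690.8 416.1 L,W 71.5 69.1 ang long 44.2 mean [693.3 421.1]
side bench 0.0003241843391450505
block 420 z 0.0445 c 471.0 7.5 L,W 47.9 45.2 ang long 81.1 mean [471.    9.2]
thick 601 z 0.0176 c 656.3 197.9 L,W 121.1 22.6 ang long -18.0 mean [641.3 206.4]
large 1098 z 0.0364 c 639.7 61.9 L,W 90.8 59.2 ang long -4.8 mean [639.3  64.5]
small 402 z 0.0302 c 660.3 -209.5 L,W 70.8 46.9 ang long -17.3 mean [ 659.8 -206.7]
tray 843 z 0.0173 c 448.5 -242.2 L,W 163.7 136.3 ang long 73.4 mean [ 448.6 -241. ]
backstop 520 z 0.0784 c 547.7 224.5 L,W 131.0 11.9 ang long -84.8 mean [547.1 230.8]
```

Run:
```python
from m import *
for n in("top","side"):
    P=np.load(n+".npz")["P"].reshape(-1,3);P=P[np.isfinite(P[:,0])]
    def near(x,y,r): return P[np.hypot(P[:,0]-x,P[:,1]-y)<r]
    # slope plane
    a=np.deg2rad(5);ex=np.array([np.cos(a),np.sin(a),0]);ey=np.array([-np.sin(a),np.cos(a),0])
    d=P-np.array([.53,.222,0]);bx,by=d@ex,d@ey
    S=P[(bx>-.1)&(bx<-.02)&(abs(by)<.055)&(P[:,2]>.015)]
    A=np.c_[S[:,:2],np.ones(len(S))];c=np.linalg.lstsq(A,S[:,2],rcond=None)[0]
    print(n,len(S),"slope deg",np.rad2deg(np.arctan(np.hypot(*c[:2]))),"heading",np.rad2deg(np.arctan2(-c[1],-c[0])),"z20 at t:")
    c0=np.array([.53,.222]);z=c@[*c0,1];dist=(z-.020)/np.hypot(*c[:2])
    print(" slope z at ref",z,"origin (z=20) bx from ref",dist)
    # footprint edges of everything on slope
    W=P[(bx>-.115)&(bx<-.03)&(abs(by)<.09)&(P[:,2]>.025)&(abs(A[0,2]*(P@[c[0],c[1],-1])+c[2])<.004)]
    w=((W-[.53,.222,0])@ey);print(" side edges",np.percentile(w,[.5,99.5]))
    B=P[(bx>-.03)&(bx<.04)&(abs(by)<.063)&(P[:,2]>.03)&(((P@[c[0],c[1],-1])+c[2])<-.008)]
    # backstop front coordinate: along-slope distance
    e=np.array([np.cos(a)*np.cos(.2618),np.sin(a)*np.cos(.2618),-np.sin(.2618)])
    o=np.array([.53,.222,z]); f=(B-o)@e
    h=np.histogram(f,bins=np.arange(-.03,.04,.002));print(" backstop f",[(round(float(b)*1000),int(k)) for b,k in zip(h[1],h[0]) if k])
    Q=P[(P[:,0]>.585)&(P[:,0]<.70)&(abs(P[:,1]-.204)<.045)&(P[:,2]>.007)&(P[:,2]<.03)]
    (cx,cy),(w,h),an=cv2.minAreaRect((Q[:,:2]*1000).astype(np.float32))
    print(" thick",len(Q),cx,cy,w,h,an)
```

```text
top 1530 slope deg 15.106330797104695 heading 4.729461836574656 z20 at t:
 slope z at ref 0.019131663290953338 origin (z=20) bx from ref -0.0032167856755944287
 side edges [-0.06450167  0.06464122]
 backstop f [(-6, 4), (-4, 138), (-2, 155), (0, 83), (2, 68), (4, 54), (6, 3)]
 thick 317 651.7569580078125 208.88726806640625 46.14457321166992 107.121826171875 69.37876892089844
side 2792 slope deg 14.933558153096167 heading 5.539399349861162 z20 at t:
 slope z at ref 0.02046896659923994 origin (z=20) bx from ref 0.0017583608303259155
 side edges [-0.06354709  0.06571732]
 backstop f [(-2, 181), (0, 343), (2, 129), (4, 128), (6, 104), (8, 5)]
 thick 588 646.130859375 202.5460662841797 21.656600952148438 98.55693817138672 74.08926391601562
```

```bash
cat > g.py <<'E'
import sys
from h import *
# usage: g.py x y z yaw (mm,deg) : shift in tool axes (cm) and turn
def main(t):
    s=arm.sense(); T=R.from_rotvec(s["tcp_rot"]); p=s["eef_pos"]
    M=T.as_matrix(); yaw=np.degrees(np.arctan2(M[1,0],M[0,0]))
    print("clock",round(s["clock"],2),"pos",(p*1000).round(1),"yaw",yaw.round(2),"tilt",np.degrees(np.arccos(-M[2,2])).round(2),"F",s["wrist_force"].round(1),"open",round(s["opening"],3),"grip",round(s["grasp_force"],1),"q",s["joint_positions"].round(2))
    for x,y,z,w in t:
        d=M.T@(np.array([x,y,z])/1000-p)*100; dy=-((w-yaw+180)%360-180)
        print("->",d.round(2),"turn",round(dy,1))
if __name__=="__main__":
    a=list(map(float,sys.argv[1:])); main([a[i:i+4] for i in range(0,len(a),4)])
E
python3 g.py 469 7 240 81.2
python3 - <<'E'
from m import *
for n in("top","side"):
    P=np.load(n+".npz")["P"].reshape(-1,3);P=P[np.isfinite(P[:,0])]
    c=np.array([.645,.2035]);a=np.deg2rad(-17)
    for i in range(6):
        e=np.array([np.cos(a),np.sin(a)]);f=np.array([-e[1],e[0]])
        d=P[:,:2]-c;u,v=d@e,d@f
        m=(abs(u)<.06)&(abs(v)<.014)&(P[:,2]>.006)&(P[:,2]<.03)
        k=np.polyfit(u[m],v[m],1);a+=np.arctan(k[0]);lo,hi=u[m].min(),u[m].max()
        c=c+e*(lo+hi)/2+f*(np.percentile(v[m],2)+np.percentile(v[m],98))/2
    print(n,m.sum(),c*1000,np.degrees(a),(hi-lo)*1000,np.percentile(v[m],[2,98]))
E
```

```text
clock 0.1 pos [ 229.2 -607.6  247.4] yaw 20.68 tilt 0.1 F [-0.2  0.9  0.1] open 1.001 grip 0.0 q [ 1.47  0.5  -0.43  1.55  0.22  1.14 -0.21]
-> [ 44.13 -49.03   0.83] turn -60.5
top 317 [644.87638808 201.17371255] -16.28375437079001 99.07689426170455 [-0.00972986  0.00972986]
side 595 [646.06735926 202.46247591] -16.677277697363117 98.58490614594831 [-0.00981698  0.00981698]
```

The manual's scale: shifts go in shares of 75 cm and turns go in shares of 360 degrees. Converting my numbers, -49 cm is -0.6533, 44.1 cm is 0.588, -60.5 degrees is -0.1681.

>>> play_rows(targets="1 0.588 -0.6533 0.0107 -0.1681;1 0.588 -0.6533 0.0107 -0.1681;1 0.588 -0.6533 0.0107 -0.1681;1 0.588 -0.6533 0.0107 -0.1681;1 0.588 -0.6533 0.0107 -0.1681;1 0.588 -0.6533 0.0107 -0.1681;1 0.588 -0.6533 0.0107 -0.1681;1 0.588 -0.6533 0.0107 -0.1681;1 0.588 -0.6533 0.0107 -0.1681;1 0.588 -0.6533 0.0107 -0.1681;1 0.588 -0.6533 0.0107 -0.1681;1 0.588 -0.6533 0.0107 -0.1681;1 0.588 -0.6533 0.0107 -0.1681;1 0.588 -0.6533 0.0107 -0.1681;1 0.588 -0.6533 0.0107 -0.1681;1 0.588 -0.6533 0.0107 -0.1681;1 0.588 -0.6533 0.0107 -0.1681;1 0.588 -0.6533 0.0107 -0.1681;1 0.588 -0.6533 0.0107 -0.1681;1 0.588 -0.6533 0.0107 -0.1681")

```text
clock: 2.1
eef_pos: [0.469, 0.0051, 0.2404]
tcp_rot: [2.387, 2.042, -0.0]
wrist_force: [0.2, 0.2, 0.1]
opening: 1.005
grasp_force: 0.0
```

Run:
```python
from m import *
import g
K,t,Rm=cam("wrist");im,P=cloud("wrist");np.savez("w1",im=im,P=P);cv2.imwrite("pics/w1.png",im[...,::-1])
Q=P[(abs(P[...,2]-.045)<.005)&(np.hypot(P[...,0]-.469,P[...,1]-.007)<.04)]
if len(Q): print(cv2.minAreaRect((Q[:,:2]*1000).astype(np.float32)),len(Q))
g.main([(469.5,7,120,81.2),(469.5,7,32,81.2)])
```

```text
((470.3010559082031, 7.010873794555664), (44.991554260253906, 45.05057907104492), 81.10149383544922) 1901
clock 2.15 pos [469.1   5.4 240.4] yaw 81.11 tilt 0.02 F [0.8 0.4 0.7] open 1.003 grip 0.0 q [ 0.79  0.28 -0.98  1.99  0.27  1.02 -0.48]
-> [1.700e-01 1.000e-02 1.204e+01] turn -0.1
-> [1.700e-01 1.000e-02 2.084e+01] turn -0.1
```

Converted, 20.8 cm is 0.2773, 0.05 cm is 0.0007.

>>> play_rows(targets="1 0.002 0.0007 0.0667 0;1 0.002 0.0007 0.1333 0;1 0.002 0.0007 0.1867 0;1 0.002 0.0007 0.2267 0;1 0.002 0.0007 0.2533 0;1 0.002 0.0007 0.2707 0;1 0.002 0.0007 0.2773 0;1 0.002 0.0007 0.2773 0;0.3 0.002 0.0007 0.2773 0;0.3 0.002 0.0007 0.2773 0;0.3 0.002 0.0007 0.2773 0;0.3 0.002 0.0007 0.2773 0;0.3 0.002 0.0007 0.2773 0;0.3 0.002 0.0007 0.2773 0;0.3 0.002 0.0007 0.2773 0;0.3 0.002 0.0007 0.2773 0")

```text
clock: 3.75
eef_pos: [0.4703, 0.0072, 0.0334]
tcp_rot: [2.385, 2.043, 0.001]
wrist_force: [-1.7, -1.1, 7.4]
opening: 0.514
grasp_force: 61.7
```

>>> play_rows(targets="0.3 0 0 -0.0267 0;0.3 0 0 -0.08 0;0.3 0 0 -0.1333 0;0.3 0 0 -0.1333 0;0.3 0 0 -0.1333 0")

```text
clock: 4.25
eef_pos: [0.4695, 0.0065, 0.1322]
tcp_rot: [2.386, 2.042, -0.001]
wrist_force: [-0.3, 0.2, -8.3]
opening: 0.514
grasp_force: 65.8
```

```bash
python3 g.py 407 -273.5 132 73.5
```

```text
clock 4.25 pos [469.5   6.5 132.2] yaw 81.11 tilt 0.08 F [-0.3  0.2 -8.3] open 0.514 grip 65.8 q [ 0.65  0.45 -0.87  2.08  0.48  0.82 -0.66]
-> [-28.63  -1.85   0.06] turn 7.6
```

Converted, -28.6 cm is -0.3813, -28 cm is -0.3733, 7.6 degrees is 0.0211.

>>> play_rows(targets="0.3 -0.04 -0.0027 0 0.0028;0.3 -0.1 -0.0067 0 0.0056;0.3 -0.16 -0.0107 0 0.0111;0.3 -0.22 -0.0147 0 0.0139;0.3 -0.28 -0.0187 0 0.0167;0.3 -0.3333 -0.0213 0 0.0194;0.3 -0.3733 -0.024 0 0.0211;0.3 -0.3813 -0.024 0 0.0211;0.3 -0.3813 -0.024 0 0.0211;0.3 -0.3813 -0.024 0 0.0211")

```text
clock: 5.25
eef_pos: [0.4073, -0.2706, 0.1309]
tcp_rot: [-2.512, -1.881, -0.0]
wrist_force: [-0.0, 0.6, -8.3]
opening: 0.513
grasp_force: 65.7
```

Run:
```python
from m import *
import g
im,P=cloud("wrist");cv2.imwrite("pics/w2.png",im[...,::-1]);np.savez("w2",im=im,P=P)
g.main([(407.5,-273.5,41,73.5)])
```

```text
clock 5.3 pos [ 407.8 -270.3  131.3] yaw 73.71 tilt 0.15 F [ 0.2  0.1 -7.6] open 0.516 grip 65.7 q [ 1.18  0.46 -0.79  2.03  0.45  0.82 -0.15]
-> [-0.33  0.08  9.02] turn 0.2
```

View pics/w2.png

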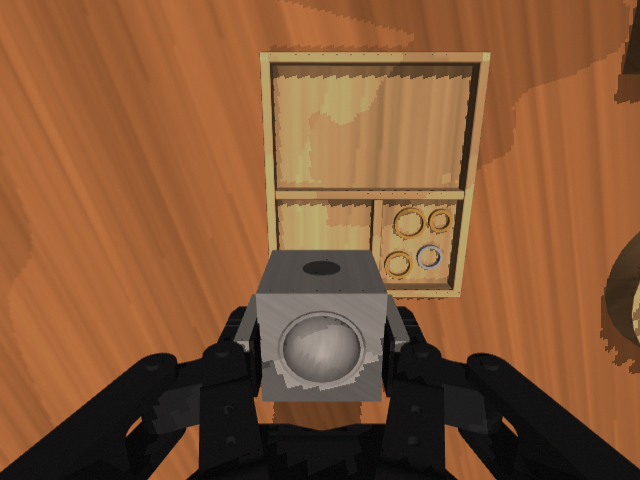

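The wrist view shows the block held hollow-up at (322,348), square to the tray, with the square well directly behind and below it. Lowering it now.

Converted, 9.1 cm is 0.1213, -0.33 cm is -0.0044.

>>> play_rows(targets="0.3 -0.0044 0.0007 0.04 0;0.3 -0.0044 0.0007 0.08 0;0.3 -0.0044 0.0007 0.1 0;0.3 -0.0044 0.0007 0.1133 0;0.3 -0.0044 0.0007 0.1173 0;0.3 -0.0044 0.0007 0.12 0;0.3 -0.0044 0.0007 0.12 0;0.3 -0.0044 0.0007 0.1213 0;0.3 -0.0044 0.0007 0.1213 0")

```text
clock: 6.2
eef_pos: [0.408, -0.2762, 0.0419]
tcp_rot: [2.515, 1.88, 0.0]
wrist_force: [-0.3, -1.0, -7.3]
opening: 0.516
grasp_force: 65.5
```

```bash
python3 g.py 407.5 -273.5 39.5 73.5
```

```text
clock 6.2 pos [ 408.  -276.2   41.9] yaw 73.56 tilt 0.07 F [-0.3 -1.  -7.3] open 0.516 grip 65.5 q [ 1.08  0.61 -0.66  2.07  0.61  0.66 -0.28]
-> [ 0.24 -0.12  0.24] turn 0.1
```

Converted, -20 cm is -0.2667, 0.25 cm is 0.0033.

>>> play_rows(targets="0.3 0.0033 -0.0007 0.0013 0;0.3 0.0033 -0.0007 0.0027 0;0.3 0.0033 -0.0007 0.0033 0;0.3 0.0033 -0.0007 0.0033 0;0.7 0.0033 -0.0007 0.0033 0;0.7 0.0033 -0.0007 0.0033 0;0.7 0.0033 -0.0007 0.0033 0;0.7 0.0033 -0.0007 -0.0133 0;0.8 0.0033 -0.0007 -0.0533 0;1 0.0033 -0.0007 -0.1067 0;1 0.0033 -0.0007 -0.16 0;1 0.0033 -0.0007 -0.2133 0;1 0.0033 -0.0007 -0.2667 0;1 0.0033 -0.0007 -0.2667 0")

```text
clock: 7.6
eef_pos: [0.4113, -0.2745, 0.2473]
tcp_rot: [2.507, 1.876, 0.003]
wrist_force: [0.5, 0.0, -0.4]
opening: 1.002
grasp_force: 0.0
```

Run:
```python
from m import *
import g
im,P=cloud("wrist");np.savez("w3",im=im,P=P)
it,T=cloud("top")
cv2.imwrite("pics/c3.png",np.hstack([im[...,::-1][:, 120:520],cv2.resize(it[...,::-1][240:340,360:460],(400,480))]))
Q=P.reshape(-1,3)
for X in(P,T):
    Q=X[np.isfinite(X[...,0])]
    B=Q[(abs(Q[:,2]-.051)<.005)&(np.hypot(Q[:,0]-.408,Q[:,1]+.273)<.04)]
    if len(B):print("block",cv2.minAreaRect((B[:,:2]*1000).astype(np.float32)),len(B),np.median(B[:,2]))
g.main([(636,204.8,200,163.5)])
```

```text
block ((408.1324462890625, -273.28826904296875), (45.68465805053711, 44.85352325439453), 73.69181823730469) 1888 0.05012263086442556
block ((406.4298400878906, -272.9033508300781), (46.877052307128906, 44.77821350097656), 73.0937728881836) 275 0.050167757861399265
clock 7.7 pos [ 408.4 -273.7  242.9] yaw 73.56 tilt 0.19 F [-0.5  0.2 -0.2] open 1.001 grip 0.0 q [ 1.31  0.3  -0.9   1.94  0.28  1.03 -0.  ]
-> [52.35  8.28  4.19] turn -89.9
```

View pics/c3.png

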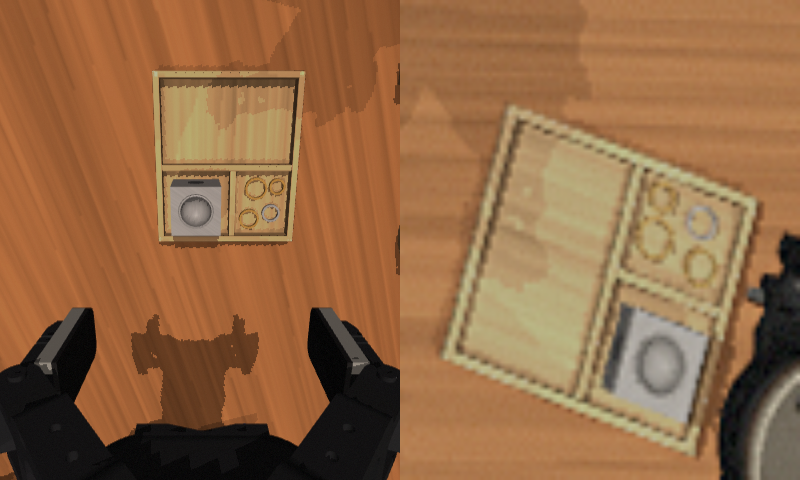

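The block stands in the square well, hollow up. Its top is at 50 to 51 mm, so it's seated, and its centre is within 1 mm. Next, the punch.

Converted, 52.3 cm is 0.6973, 8.3 cm is 0.1107, -90 degrees is -0.25.

>>> play_rows(targets="1 0.6973 0.1107 0.0533 -0.25;1 0.6973 0.1107 0.0533 -0.25;1 0.6973 0.1107 0.0533 -0.25;1 0.6973 0.1107 0.0533 -0.25;1 0.6973 0.1107 0.0533 -0.25;1 0.6973 0.1107 0.0533 -0.25;1 0.6973 0.1107 0.0533 -0.25;1 0.6973 0.1107 0.0533 -0.25;1 0.6973 0.1107 0.0533 -0.25;1 0.6973 0.1107 0.0533 -0.25;1 0.6973 0.1107 0.0533 -0.25;1 0.6973 0.1107 0.0533 -0.25;1 0.6973 0.1107 0.0533 -0.25;1 0.6973 0.1107 0.0533 -0.25;0.6 0.6973 0.1107 0.0533 -0.25;0.6 0.6973 0.1107 0.0533 -0.25")

```text
clock: 9.3
eef_pos: [0.6357, 0.2031, 0.2014]
tcp_rot: [0.452, 3.108, -0.002]
wrist_force: [0.1, 0.2, -0.7]
opening: 0.691
grasp_force: 0.0
```

Run:
```python
from m import *
import g
im,P=cloud("wrist");cv2.imwrite("pics/w4.png",im[...,::-1])
g.main([(636,204.8,21,163.5)])
P=P[np.isfinite(P[...,0])]
c=np.array([.645,.2035]);a=np.deg2rad(-17)
for i in range(6):
        e=np.array([np.cos(a),np.sin(a)]);f=np.array([-e[1],e[0]])
        d=P[:,:2]-c;u,v=d@e,d@f
        m=(abs(u)<.06)&(abs(v)<.014)&(P[:,2]>.006)&(P[:,2]<.03)
        if not m.sum():break
        k=np.polyfit(u[m],v[m],1);a+=np.arctan(k[0]);lo,hi=u[m].min(),u[m].max()
        c=c+e*(lo+hi)/2+f*(np.percentile(v[m],2)+np.percentile(v[m],98))/2
print(m.sum(),c*1000,np.degrees(a),(hi-lo)*1000)
```

```text
clock 9.35 pos [635.7 203.4 201.6] yaw 163.46 tilt 0.06 F [ 0.4  0.6 -0.1] open 0.608 grip 0.0 q [ 0.32  0.81 -1.09  1.53  0.74  1.26  0.41]
-> [ 0.02  0.15 18.06] turn -0.0
2292 [645.65659334 201.64663533] -16.4916313595366 98.531929624478
```

View pics/w4.png

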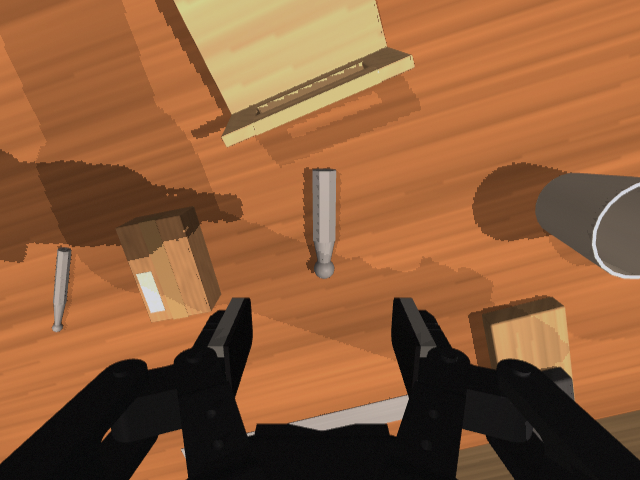

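The punch is at (323,222), ball towards +x (image down), and centred between the jaws. I'll check where the wrist camera sits relative to the stand before going down.

Run:
```python
from h import *
s=arm.sense();M=R.from_rotvec(s["tcp_rot"]).as_matrix()
print(M.T@(cam("wrist")[1]-s["eef_pos"]))
```

```text
[ 0.07835811 -0.00086758 -0.12496526]
```

>>> play_rows(targets="0.6 0 0.0013 0.0667 0;0.6 0 0.0013 0.1333 0;0.6 0 0.0013 0.1867 0;0.6 0 0.0013 0.22 0;0.6 0 0.0013 0.2333 0;0.6 0 0.0013 0.24 0;0.6 0 0.0013 0.24 0;0.6 0 0.0013 0.24 0;0 0 0.0013 0.24 0;0 0 0.0013 0.24 0;0 0 0.0013 0.24 0;0 0 0.0013 0.24 0;0 0 0.0013 0.24 0;0 0 0.0013 0.24 0;0 0 0.0013 0.24 0;0 0 0.0013 0.24 0")

```text
clock: 10.95
eef_pos: [0.6365, 0.2061, 0.0227]
tcp_rot: [0.449, 3.108, 0.0]
wrist_force: [-0.6, -1.1, 6.4]
opening: 0.211
grasp_force: 60.4
```

Converted, -13 cm is -0.1733, -11 cm is -0.1467.

>>> play_rows(targets="0 0 0 -0.0267 0;0 0 0 -0.08 0;0 0 0 -0.1467 0;0 0 0 -0.1733 0;0 0 0 -0.1733 0;0 0 0 -0.1733 0")

```text
clock: 11.55
eef_pos: [0.6355, 0.2053, 0.151]
tcp_rot: [0.449, 3.109, -0.002]
wrist_force: [0.8, 0.1, -2.8]
opening: 0.213
grasp_force: 59.5
```

Run:
```python
from m import *
import g
im,P=cloud("wrist");cv2.imwrite("pics/w5.png",im[...,::-1])
s=arm.sense();M=R.from_rotvec(s["tcp_rot"]).as_matrix()
Q=P[np.isfinite(P[...,0])];L=(Q-s["eef_pos"])@M
B=L[(abs(L[:,1])<.0095)&(abs(L[:,0])<.08)&(L[:,2]>-.005)&(L[:,2]<.03)]
print("punch x range",B[:,0].min(),B[:,0].max())
for lo in np.arange(-.07,.06,.01):
    b=B[(B[:,0]>lo)&(B[:,0]<lo+.01)]
    if len(b)>5:print(round(lo*1000),len(b),(b[:,2].min()*1000).round(1),(np.median(b[:,1])*1000).round(1))
# punch centre 10mm forward of grasp; well centre world
th=np.deg2rad(-16.5);c=np.array([447.5,-242.5])+35.5*np.array([-np.sin(th),np.cos(th)])
print("well",c);t=c-10*np.array([np.cos(th),np.sin(th)])
g.main([(*t,150,163.5)])
```

```text
punch x range -0.0544539491654896 0.039146404877715126
-60 182 1.5 0.0
-50 838 1.5 -0.4
-40 477 2.8 -0.4
-30 670 0.6 -0.2
-20 921 0.3 0.0
-10 1034 -5.0 -0.0
0 1092 -4.9 -0.2
10 1136 -4.9 -0.0
20 1195 0.8 -0.0
30 1668 -0.1 -0.0
well [ 457.58254474 -208.46189941]
clock 11.6 pos [634.9 204.9 149.7] yaw 163.57 tilt 0.15 F [-0.5  0.1 -2.3] open 0.213 grip 59.5 q [ 0.3   0.86 -1.04  1.57  0.78  1.19  0.38]
-> [  6.31 -44.66   0.08] turn 0.1
```

View pics/w5.png

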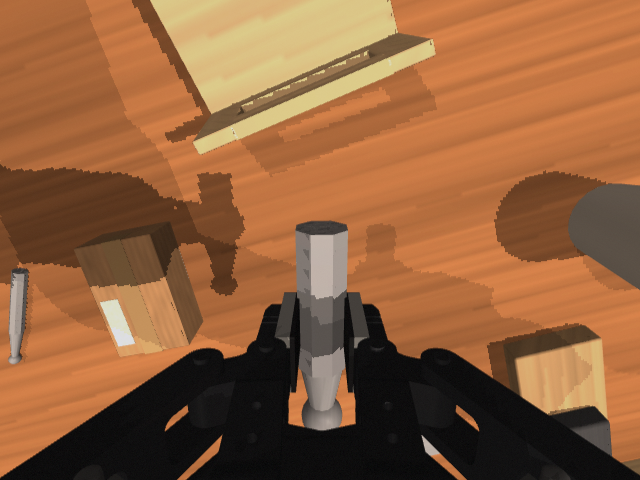

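The punch is held level, tail at (322,228) and ball at (322,415), clear of everything. Carrying it to the long well.

Converted, -44.7 cm is -0.596, -44.6 cm is -0.5947.

>>> play_rows(targets="0 0.0053 -0.04 0 0;0 0.0147 -0.1 0 0;0 0.024 -0.16 0 0;0 0.032 -0.22 0 0;0 0.04 -0.28 0 0;0 0.0493 -0.3467 0 0;0 0.0573 -0.4133 0 0;0 0.0667 -0.48 0 0;0 0.076 -0.5333 0 0;0 0.0813 -0.5733 0 0;0 0.084 -0.5947 0 0;0 0.084 -0.596 0 0;0 0.084 -0.596 0 0;0 0.084 -0.596 0 0")

```text
clock: 13.0
eef_pos: [0.449, -0.2034, 0.1509]
tcp_rot: [-0.446, -3.109, -0.002]
wrist_force: [-0.8, -0.1, -0.7]
opening: 0.209
grasp_force: 59.6
```

```bash
python3 g.py 448.5 -205.7 33 163.5
```

```text
clock 13.0 pos [ 449.  -203.4  150.9] yaw 163.69 tilt 0.09 F [-0.8 -0.1 -0.7] open 0.209 grip 59.6 q [ 1.31  0.66 -1.22  2.01  0.74  1.02  1.01]
-> [-0.02 -0.25 11.79] turn 0.2
```

>>> play_rows(targets="0 0 -0.0013 0.0533 0;0 0 -0.0013 0.1067 0;0 0 -0.0013 0.1333 0;0 0 -0.0013 0.1467 0;0 0 -0.0013 0.1547 0;0 0 -0.0013 0.1573 0;0 0 -0.0013 0.1573 0;0 0 -0.0013 0.1573 0")

```text
clock: 13.8
eef_pos: [0.4494, -0.2062, 0.0342]
tcp_rot: [0.449, 3.108, -0.001]
wrist_force: [0.9, -0.7, -1.8]
opening: 0.211
grasp_force: 59.5
```

```bash
python3 g.py 448.5 -205.7 28.7 163.5
```

```text
clock 13.8 pos [ 449.4 -206.2   34.2] yaw 163.57 tilt 0.1 F [ 0.9 -0.7 -1.8] open 0.211 grip 59.5 q [ 1.16  0.81 -1.01  2.06  0.96  0.84  0.86]
-> [0.1  0.02 0.55] turn 0.1
```

Converted, 0.5 cm is 0.0067, 0.4 cm is 0.0053.

>>> play_rows(targets="0 0.0013 0 0.0027 0;0 0.0013 0 0.0053 0;0 0.0013 0 0.0067 0;0 0.0013 0 0.0067 0;0 0.0013 0 0.0067 0")

```text
clock: 14.3
eef_pos: [0.4476, -0.206, 0.0286]
tcp_rot: [-0.449, -3.109, 0.001]
wrist_force: [-3.1, -1.1, 4.5]
opening: 0.209
grasp_force: 60.4
```

Contact is light. Opening partly, then lifting.

Converted, -20 cm is -0.2667, -17 cm is -0.2267.

>>> play_rows(targets="0.4 0 0 0 0;0.4 0 0 0 0;0.4 0 0 0 0;0.4 0 0 0 0;0.4 0 0 -0.0133 0;0.4 0 0 -0.0533 0;0.6 0 0 -0.1067 0;0.8 0 0 -0.1733 0;1 0 0 -0.2267 0;1 0 0 -0.2667 0;1 0 0 -0.2667 0")

```text
clock: 15.4
eef_pos: [0.4501, -0.2058, 0.2327]
tcp_rot: [0.447, 3.103, -0.004]
wrist_force: [-0.3, 1.0, -0.4]
opening: 0.999
grasp_force: 0.0
```

Run:
```python
from m import *
import g
im,P=cloud("wrist");it,T=cloud("top")
cv2.imwrite("pics/c6.png",np.hstack([im[...,::-1][:, 120:520],cv2.resize(it[...,::-1][240:340,360:460],(400,480))]))
th=np.deg2rad(-16.5);e=np.array([np.cos(th),np.sin(th)]);f=np.array([-e[1],e[0]])
for X in(P,T):
    Q=X[np.isfinite(X[...,0])];d=Q[:,:2]-[.4475,-.2425];u,v=d@e,d@f
    m=(abs(u)<.061)&(abs(v-.0355)<.036)&(Q[:,2]>.013)&(Q[:,2]<.04)
    print(m.sum(),cv2.minAreaRect((np.c_[u,v][m]*1000).astype(np.float32)),Q[m,2].max())
    Q=X[np.isfinite(X[...,0])]
    B=Q[(abs(Q[:,2]-.036)<.005)&(np.hypot(Q[:,0]-.639,Q[:,1]-.062)<.06)]
    if len(B):print("large",cv2.minAreaRect((B[:,:2]*1000).astype(np.float32)),len(B))
g.main([(638.8,61.3,200,175)])
```

```text
1996 ((-0.01891326904296875, 34.31428527832031), (98.84891510009766, 19.36439323425293), 0.5319123864173889) 0.027466078470194166
large ((637.564453125, 48.501220703125), (34.71022033691406, 91.85567474365234), 85.94400024414062) 2871
192 ((5.202350616455078, 32.48145294189453), (112.29890441894531, 36.246829986572266), 7.736630439758301) 0.032313106205446473
large ((637.69775390625, 61.33216094970703), (56.099449157714844, 90.19208526611328), 84.3478775024414) 817
clock 15.5 pos [ 447.7 -206.   229. ] yaw 163.56 tilt 0.1 F [ 0.3  0.9 -1.1] open 0.999 grip 0.0 q [ 1.41  0.56 -1.34  1.94  0.61  1.14  1.11]
-> [-10.76  31.05   2.87] turn -11.4
```

View pics/c6.png

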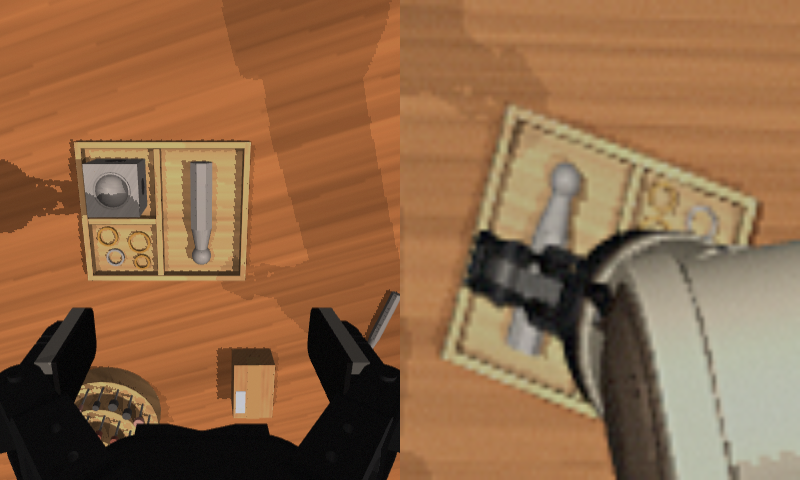

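The punch lies flat in the middle of the long well (left half: (201,213)), and the block is undisturbed. Next, the large carton.

Converted, 31 cm is 0.4133, -10.7 cm is -0.1427, -11.5 degrees is -0.0319.

>>> play_rows(targets="1 -0.1427 0.4133 0.0373 -0.0319;1 -0.1427 0.4133 0.0373 -0.0319;1 -0.1427 0.4133 0.0373 -0.0319;1 -0.1427 0.4133 0.0373 -0.0319;1 -0.1427 0.4133 0.0373 -0.0319;1 -0.1427 0.4133 0.0373 -0.0319;1 -0.1427 0.4133 0.0373 -0.0319;1 -0.1427 0.4133 0.0373 -0.0319;1 -0.1427 0.4133 0.0373 -0.0319;1 -0.1427 0.4133 0.0373 -0.0319;1 -0.1427 0.4133 0.0373 -0.0319")

```text
clock: 16.6
eef_pos: [0.6375, 0.0593, 0.1998]
tcp_rot: [-0.138, -3.138, 0.002]
wrist_force: [0.3, 0.5, 0.3]
opening: 0.998
grasp_force: 0.0
```

Run:
```python
from m import *
import g
im,P=cloud("wrist")
Q=P[np.isfinite(P[...,0])]
B=Q[(abs(Q[:,2]-.036)<.003)&(np.hypot(Q[:,0]-.639,Q[:,1]-.062)<.06)]
print("large",cv2.minAreaRect((B[:,:2]*1000).astype(np.float32)),len(B))
g.main([(638.8,61.3,24,174.7)])
```

```text
large ((639.0616455078125, 61.24433898925781), (56.155696868896484, 90.88375091552734), 84.67047119140625) 7307
clock 16.65 pos [637.6  59.4 200.1] yaw 174.94 tilt 0.06 F [-0.4 -0.3  0.2] open 0.999 grip 0.0 q [ 0.59  0.79 -1.13  1.61  0.74  1.24  0.8 ]
-> [-0.11  0.22 17.61] turn 0.2
```

Converted, 17.6 cm is 0.2347, 17.2 cm is 0.2293.

>>> play_rows(targets="1 -0.0013 0.0013 0.0667 0;1 -0.0013 0.0013 0.1333 0;1 -0.0013 0.0013 0.1867 0;1 -0.0013 0.0013 0.2133 0;1 -0.0013 0.0013 0.2293 0;1 -0.0013 0.0013 0.2347 0;1 -0.0013 0.0013 0.2347 0;1 -0.0013 0.0013 0.2347 0;0.4 -0.0013 0.0013 0.2347 0;0.4 -0.0013 0.0013 0.2347 0;0.4 -0.0013 0.0013 0.2347 0;0.4 -0.0013 0.0013 0.2347 0;0.4 -0.0013 0.0013 0.2347 0;0.4 -0.0013 0.0013 0.2347 0;0.4 -0.0013 0.0013 0.2347 0")

```text
clock: 18.15
eef_pos: [0.6398, 0.0623, 0.0257]
tcp_rot: [0.135, 3.137, -0.0]
wrist_force: [-0.9, -0.2, 5.3]
opening: 0.644
grasp_force: 66.0
```

Converted, -16 cm is -0.2133, -11 cm is -0.1467.

>>> play_rows(targets="0.4 0 0 -0.0267 0;0.4 0 0 -0.08 0;0.4 0 0 -0.1467 0;0.4 0 0 -0.2133 0;0.4 0 0 -0.2133 0;0.4 0 0 -0.2133 0")

```text
clock: 18.75
eef_pos: [0.6394, 0.0624, 0.1863]
tcp_rot: [0.134, 3.136, -0.001]
wrist_force: [-0.2, -0.3, -4.4]
opening: 0.644
grasp_force: 65.0
```

Run:
```python
from m import *
import g
im,P=cloud("wrist");cv2.imwrite("pics/w7.png",im[...,::-1])
# bay origin, carton centre along slope 60 mm up (15 mm clear of backstop)
o=np.array([529,222.5]);a=np.deg2rad(5);ex=np.array([np.cos(a),np.sin(a)])
t=o-62*np.cos(.2618)*ex
g.main([(*t,184,185)])
```

```text
clock 18.8 pos [638.4  61.7 184.3] yaw 175.07 tilt 0.08 F [-1.1  0.6 -4.7] open 0.643 grip 64.9 q [ 0.58  0.8  -1.11  1.62  0.76  1.22  0.79]
-> [18.18 14.05  0.02] turn -9.9
```

View pics/w7.png

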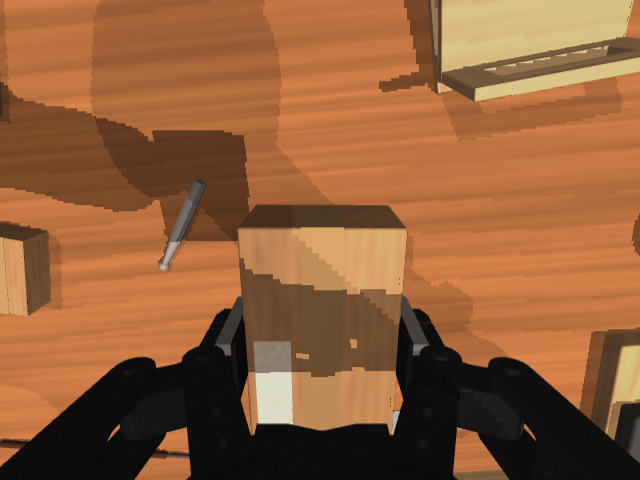

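The carton is held squarely at its middle, with its label end at (274,398). I'll bring it over the slope, then press it down so that it pivots flush in the pads.

Converted, 17.2 cm is 0.2293, 16 cm is 0.2133, -10 degrees is -0.0278.

>>> play_rows(targets="0.4 0.0333 0.0267 0 -0.0056;0.4 0.08 0.064 0 -0.0111;0.4 0.1267 0.1027 0 -0.0167;0.4 0.1733 0.1413 0 -0.0222;0.4 0.2133 0.1747 0 -0.0278;0.4 0.2293 0.1893 0 -0.0278;0.4 0.2293 0.1893 0 -0.0278;0.4 0.2293 0.1893 0.04 -0.0278;0.4 0.2293 0.1893 0.08 -0.0278;0.4 0.2293 0.1893 0.1133 -0.0278;0.4 0.2293 0.1893 0.1267 -0.0278;0.4 0.2293 0.1893 0.1333 -0.0278;0.4 0.2293 0.1893 0.1333 -0.0278;0.4 0.2293 0.1893 0.1333 -0.0278")

```text
clock: 20.2
eef_pos: [0.4806, 0.2189, 0.0852]
tcp_rot: [-0.138, 3.137, 0.001]
wrist_force: [-0.0, 0.9, -3.6]
opening: 0.643
grasp_force: 64.6
```

Run:
```python
import g,numpy as np
a=np.deg2rad(5)
g.main([(529-50*np.cos(a),222.5-50*np.sin(a),z,185) for z in (71,60.5)])
```

```text
clock 20.2 pos [480.6 218.9  85.2] yaw -174.95 tilt 0.08 F [-0.   0.9 -3.6] open 0.643 grip 64.6 q [ 0.34  0.78 -1.09  1.96  0.87  0.96  0.47]
-> [ 0.15 -0.06  1.42] turn 0.1
-> [ 0.15 -0.06  2.47] turn 0.1
```

Converted, 1.7 cm is 0.0227, 1.5 cm is 0.02.

>>> play_rows(targets="0.4 0.0013 -0.0007 0.0067 0;0.4 0.0013 -0.0007 0.0133 0;0.4 0.0013 -0.0007 0.0173 0;0.4 0.0013 -0.0007 0.02 0;0.4 0.0013 -0.0007 0.0227 0;0.4 0.0013 -0.0007 0.0227 0")

```text
clock: 20.8
eef_pos: [0.4804, 0.218, 0.0686]
tcp_rot: [-0.138, 3.136, -0.001]
wrist_force: [1.9, -2.3, 8.2]
opening: 0.646
grasp_force: 66.6
```

Contact at the near edge (12 N up), and it is pivoting as intended. Continuing gently.

Converted, 0.4 cm is 0.0053, 0.2 cm is 0.0027.

>>> play_rows(targets="0.4 0 0 0.0027 0;0.4 0 0 0.0053 0;0.4 0 0 0.0053 0")

```text
clock: 21.1
eef_pos: [0.4822, 0.2182, 0.0655]
tcp_rot: [-0.137, 3.133, -0.0]
wrist_force: [3.1, -3.3, 10.7]
opening: 0.641
grasp_force: 67.7
```

Converted, 0.2 cm is 0.0027, 0.1 cm is 0.0013.

>>> play_rows(targets="0.4 0 0 0.0013 0;0.4 0 0 0.0027 0;0.4 0 0 0.0027 0")

```text
clock: 21.4
eef_pos: [0.4829, 0.2183, 0.0637]
tcp_rot: [-0.136, 3.132, 0.0]
wrist_force: [5.6, -3.0, 11.6]
opening: 0.642
grasp_force: 67.9
```

```bash
cat > b.py <<'E'
from m import *
import g
def bay(n="wrist",save=None):
    im,P=cloud(n)
    if save: cv2.imwrite(save,im[...,::-1])
    a=np.deg2rad(5);t=np.deg2rad(15)
    ex=np.array([np.cos(a)*np.cos(t),np.sin(a)*np.cos(t),-np.sin(t)]);ey=np.array([-np.sin(a),np.cos(a),0]);ez=np.cross(ex,ey)
    Q=P[np.isfinite(P[...,0])];return im,np.c_[(Q-[.529,.2225,.020])@ex,(Q-[.529,.2225,.020])@ey,(Q-[.529,.2225,.020])@ez]*1000
def top(L,z0,z1,xr=(-125,5),yr=33):
    m=(L[:,0]>xr[0])&(L[:,0]<xr[1])&(abs(L[:,1])<yr)&(L[:,2]>z0)&(L[:,2]<z1);B=L[m]
    if len(B)<20: print("few",len(B));return
    c=np.linalg.lstsq(np.c_[B[:,:2],np.ones(len(B))],B[:,2],rcond=None)[0]
    print("n",len(B),"x",np.percentile(B[:,0],[.5,99.5]).round(1),"y",np.percentile(B[:,1],[.5,99.5]).round(1),"z med",np.median(B[:,2]).round(1),"tilt deg x,y",np.degrees(np.arctan(c[:2])).round(2),cv2.minAreaRect(B[:,:2].astype(np.float32)))
E
python3 - <<'E'
from b import *
im,L=bay("side"); top(L,28,50)
g.main([])
E
```

```text
n 1169 x [-102.2    1.2] y [-28.4  28.6] z med 42.3 tilt deg x,y [ 6.06 -4.27] ((-50.4764289855957, -0.1281585693359375), (104.08811950683594, 63.04364013671875), 0.4456689953804016)
clock 21.45 pos [482.9 218.3  63.7] yaw -175.01 tilt 0.4 F [ 4.8 -3.1 12.1] open 0.648 grip 67.9 q [ 0.31  0.81 -1.05  1.97  0.91  0.92  0.44]
```

Converted, 0.3 cm is 0.004, 0.2 cm is 0.0027.

>>> play_rows(targets="0.4 0 0 0.0013 0;0.4 0 0 0.0027 0;0.4 0 0 0.004 0;0.4 0 0 0.004 0")

```text
clock: 21.85
eef_pos: [0.484, 0.2184, 0.0612]
tcp_rot: [-0.136, 3.13, 0.0]
wrist_force: [6.6, -3.3, 13.9]
opening: 0.645
grasp_force: 69.0
```

Converted, 0.15 cm is 0.002, 0.1 cm is 0.0013.

>>> play_rows(targets="0.4 0 0 0.0013 0;0.4 0 0 0.002 0;0.4 0 0 0.002 0")

```text
clock: 22.15
eef_pos: [0.4845, 0.2184, 0.0599]
tcp_rot: [-0.135, 3.129, 0.001]
wrist_force: [7.3, -3.2, 14.4]
opening: 0.644
grasp_force: 69.3
```

Run:
```python
from b import *
im,L=bay("wrist"); top(L,28,50,(-80,-5),26)
im2,L=bay("side"); top(L,28,50,(-125,5))
cv2.imwrite("pics/c8.png",np.hstack([im[...,::-1][:,120:520],cv2.resize(im2[...,::-1][280:430,290:415],(400,480))]))
g.main([])
```

```text
n 17555 x [-79.7 -12.3] y [-25.7  25.7] z med 37.7 tilt deg x,y [ 2.77 -0.29] ((-44.7742805480957, -0.0029850006103515625), (70.44908905029297, 51.99102783203125), 0.0011132210493087769)
n 1120 x [-99.9   1.2] y [-28.   28.6] z med 38.7 tilt deg x,y [ 3.2  -2.93] ((-49.538578033447266, -0.012622833251953125), (101.92350006103516, 64.09628295898438), 0.4434913098812103)
clock 22.25 pos [484.5 218.4  59.9] yaw -175.05 tilt 0.55 F [ 7.6 -2.9 14.6] open 0.643 grip 69.3 q [ 0.31  0.81 -1.04  1.97  0.92  0.92  0.43]
```

View pics/c8.png

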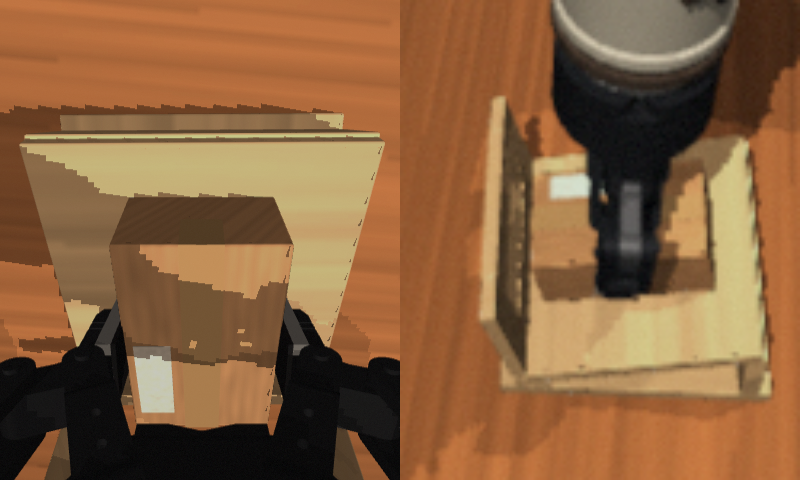

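The carton lies on the slope about 3° short of flush, centred, with a gap of about 10 mm to the backstop. I'll press the last 2 mm, then slide it down to the backstop.

Converted, -0.7 cm is -0.0093, 0.25 cm is 0.0033.

>>> play_rows(targets="0.4 0 0 0.0013 0;0.4 0 0 0.0027 0;0.4 0 0 0.0027 0;0.4 -0.0027 0 0.0033 0;0.4 -0.0053 0 0.004 0;0.4 -0.008 0 0.0047 0;0.4 -0.0093 0 0.0051 0;0.4 -0.0093 0 0.0051 0")

```text
clock: 23.05
eef_pos: [0.4867, 0.2192, 0.0571]
tcp_rot: [-0.139, 3.135, -0.004]
wrist_force: [-9.3, -10.0, 38.0]
opening: 0.65
grasp_force: 73.0
```

Run:
```python
from b import *
im,L=bay("wrist"); top(L,28,50,(-80,-5),26)
im2,L=bay("side"); top(L,28,50,(-125,5))
g.main([])
```

```text
n 18008 x [-79.8  -8.7] y [-25.7  25.7] z med 35.5 tilt deg x,y [ 0.11 -0.33] ((-43.47589874267578, -0.0001220703125), (51.99115753173828, 73.04631805419922), 89.99056243896484)
n 1090 x [-97.1   1.2] y [-27.8  29. ] z med 36.6 tilt deg x,y [ 1.14 -2.16] ((-48.018062591552734, 0.5939540863037109), (98.7568130493164, 64.32978820800781), 0.24962358176708221)
clock 23.15 pos [486.7 219.2  57.1] yaw -174.92 tilt 0.23 F [-9.  -9.5 37. ] open 0.646 grip 73.0 q [ 0.3   0.82 -1.04  1.96  0.92  0.93  0.44]
```

Converted, -0.3 cm is -0.004, -0.25 cm is -0.0033.

>>> play_rows(targets="0.4 0 0 -0.002 0;0.4 0 0 -0.0033 0;0.4 -0.002 0 -0.0029 0;0.4 -0.004 0 -0.0024 0;0.4 -0.004 0 -0.0024 0")

```text
clock: 23.65
eef_pos: [0.489, 0.22, 0.0565]
tcp_rot: [-0.14, 3.137, 0.001]
wrist_force: [-3.3, -2.6, 13.6]
opening: 0.646
grasp_force: 69.8
```

Run:
```python
from b import *
im,L=bay("wrist"); top(L,28,50,(-80,-5),26)
im2,L=bay("side"); top(L,28,50,(-125,5))
g.main([])
```

```text
n 18951 x [-79.8  -6.4] y [-25.7  25.7] z med 35.5 tilt deg x,y [ 0.11 -0.2 ] ((-42.50358581542969, 0.0021648406982421875), (74.99110412597656, 51.99407196044922), 0.0014252106193453074)
n 1088 x [-94.8   1.2] y [-27.6  29.5] z med 36.5 tilt deg x,y [ 0.99 -2.01] ((-46.618167877197266, -0.5439701080322266), (96.86895751953125, 62.26567077636719), 0.21824461221694946)
clock 23.75 pos [489.  220.   56.5] yaw -174.89 tilt 0.08 F [-3.7 -2.3 13.2] open 0.644 grip 69.8 q [ 0.3   0.83 -1.04  1.95  0.92  0.93  0.45]
```

Converted, -0.5 cm is -0.0067, 0.08 cm is 0.0011.

>>> play_rows(targets="0.4 -0.002 0 0.0003 0;0.4 -0.004 0 0.0008 0;0.4 -0.0053 0 0.0011 0;0.4 -0.0067 0 0.0013 0;0.4 -0.0067 0 0.0013 0")

```text
clock: 24.25
eef_pos: [0.4936, 0.2208, 0.0553]
tcp_rot: [-0.141, 3.138, 0.002]
wrist_force: [-4.3, -0.5, 9.5]
opening: 0.645
grasp_force: 69.5
```

Run:
```python
from b import *
im,L=bay("wrist"); top(L,28,50,(-80,8),26)
im2,L=bay("side"); top(L,28,50,(-125,5))
g.main([])
```

```text
n 20963 x [-79.7  -1.7] y [-25.7  25.8] z med 35.5 tilt deg x,y [ 0.12 -0.17] ((-39.41971969604492, 0.000255584716796875), (81.1524887084961, 51.99934768676758), 0.0011629865039139986)
n 1095 x [-89.8   1.2] y [-27.   29.9] z med 36.6 tilt deg x,y [ 1.09 -2.49] ((-44.28811264038086, -0.30882835388183594), (62.755470275878906, 91.95037078857422), 89.29351806640625)
clock 24.35 pos [493.6 220.8  55.3] yaw -174.86 tilt 0.08 F [-3.9 -0.7 10.6] open 0.642 grip 69.4 q [ 0.3   0.84 -1.03  1.94  0.92  0.93  0.45]
```

Converted, -0.3 cm is -0.004, -0.2 cm is -0.0027.

>>> play_rows(targets="0.4 -0.0013 0 0.0003 0;0.4 -0.0027 0 0.0007 0;0.4 -0.004 0 0.0009 0;0.4 -0.004 0 0.0009 0")

```text
clock: 24.75
eef_pos: [0.4941, 0.2209, 0.0551]
tcp_rot: [0.142, -3.136, 0.001]
wrist_force: [-11.8, -5.5, 23.4]
opening: 0.645
grasp_force: 71.0
```

Converted, -16 cm is -0.2133, -14 cm is -0.1867.

>>> play_rows(targets="0.4 0.0013 0 -0.0013 0;0.4 0.0013 0 -0.0013 0;0.9 0.0013 0 -0.0013 0;0.9 0.0013 0 -0.0013 0;0.9 0.0013 0 -0.0013 0;0.9 0.0013 0 -0.0013 0;0.9 0.0013 0 -0.0133 0;1 0.0013 0 -0.0533 0;1 0.0013 0 -0.12 0;1 0.0013 0 -0.1867 0;1 0.0013 0 -0.2133 0;1 0.0013 0 -0.2133 0")

```text
clock: 25.95
eef_pos: [0.4976, 0.2209, 0.2172]
tcp_rot: [-0.139, 3.132, 0.003]
wrist_force: [-0.7, 0.0, -0.1]
opening: 0.998
grasp_force: 0.0
```

Run:
```python
from b import *
im,L=bay("wrist","pics/w9.png"); top(L,30,41,(-125,8),33)
im2,L=bay("side"); top(L,32,40,(-125,-6)); top(L,32,40,(-125,5))
_,L=bay("top"); top(L,32,40,(-125,5))
g.main([(659.5,-209.8,200,163.5)])
```

```text
n 7458 x [-90.4  -1.2] y [-27.1  28.2] z med 35.5 tilt deg x,y [ 0.39 -0.18] ((-45.446590423583984, 0.5747280120849609), (91.3997573852539, 56.04498291015625), 0.19949297606945038)
n 1546 x [-89.3  -6.4] y [-27.   29.6] z med 36.7 tilt deg x,y [ 0.22 -0.6 ] ((-47.816932678222656, 1.3177509307861328), (58.035552978515625, 83.52033233642578), 89.96015930175781)
n 1669 x [-89.3   0.6] y [-27.   29.6] z med 36.6 tilt deg x,y [ 0.13 -0.61] ((-43.95442581176758, 1.3150653839111328), (58.035552978515625, 91.24535369873047), 89.96015930175781)
n 399 x [-91.1  -1.1] y [-27.   28.3] z med 35.9 tilt deg x,y [-0.01  0.36] ((-45.53805923461914, 0.38404273986816406), (92.43913269042969, 56.604278564453125), 0.9340078234672546)
clock 26.1 pos [495.5 218.8 212.5] yaw -174.94 tilt 0.07 F [-0.   0.   0.3] open 1.0 grip 0.0 q [ 0.45  0.65 -1.25  1.84  0.68  1.16  0.62]
-> [-12.56 -44.14   1.29] turn 21.6
```

View pics/w9.png

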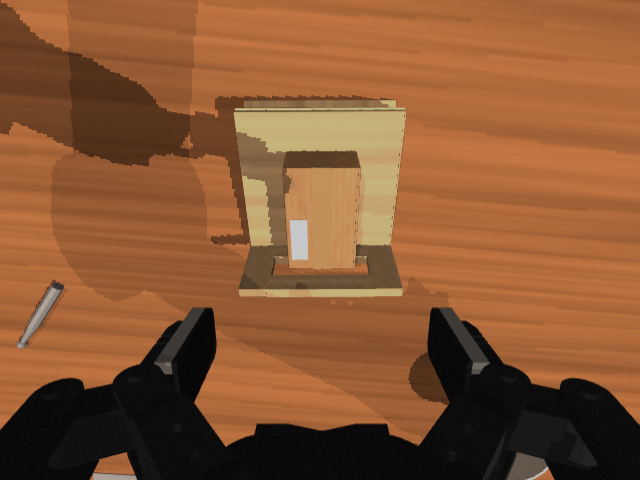

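The large carton lies flush and central with its end at the backstop, at (323,217). On to the small carton.

Converted, -44.1 cm is -0.588, -12.5 cm is -0.1667, 21.5 degrees is 0.0597.

>>> play_rows(targets="1 -0.1667 -0.588 0.0173 0.0597;1 -0.1667 -0.588 0.0173 0.0597;1 -0.1667 -0.588 0.0173 0.0597;1 -0.1667 -0.588 0.0173 0.0597;1 -0.1667 -0.588 0.0173 0.0597;1 -0.1667 -0.588 0.0173 0.0597;1 -0.1667 -0.588 0.0173 0.0597;1 -0.1667 -0.588 0.0173 0.0597;1 -0.1667 -0.588 0.0173 0.0597;1 -0.1667 -0.588 0.0173 0.0597;1 -0.1667 -0.588 0.0173 0.0597;1 -0.1667 -0.588 0.0173 0.0597;1 -0.1667 -0.588 0.0173 0.0597;1 -0.1667 -0.588 0.0173 0.0597")

```text
clock: 27.5
eef_pos: [0.6592, -0.2064, 0.2003]
tcp_rot: [-0.443, -3.11, -0.0]
wrist_force: [-0.7, -0.6, 0.2]
opening: 1.002
grasp_force: 0.0
```

Run:
```python
from m import *
import g
im,P=cloud("wrist")
Q=P[np.isfinite(P[...,0])]
B=Q[(abs(Q[:,2]-.030)<.003)&(np.hypot(Q[:,0]-.6595,Q[:,1]+.21)<.05)]
r=cv2.minAreaRect((B[:,:2]*1000).astype(np.float32));print("small",r,len(B))
g.main([(*r[0],21.5,163.5)])
```

```text
small ((660.058837890625, -210.45909118652344), (43.87093734741211, 70.98065185546875), 74.83014678955078) 4321
clock 27.55 pos [ 659.3 -206.9  200.5] yaw 163.74 tilt 0.01 F [-0.8 -0.  -0.3] open 1.003 grip 0.0 q [ 0.9   0.84 -1.07  1.47  0.75  1.28  1.05]
-> [-0.17 -0.32 17.9 ] turn 0.2
```

Converted, 17.9 cm is 0.2387, 17.5 cm is 0.2333, -1 degrees is -0.0028.

>>> play_rows(targets="1 -0.0013 -0.0013 0.0667 -0.0028;1 -0.0013 -0.0013 0.1333 -0.0028;1 -0.0013 -0.0013 0.1867 -0.0028;1 -0.0013 -0.0013 0.2173 -0.0028;1 -0.0013 -0.0013 0.2333 -0.0028;1 -0.0013 -0.0013 0.2387 -0.0028;1 -0.0013 -0.0013 0.2387 -0.0028;1 -0.0013 -0.0013 0.2387 -0.0028;0.3 -0.0013 -0.0013 0.2387 -0.0028;0.3 -0.0013 -0.0013 0.2387 -0.0028;0.3 -0.0013 -0.0013 0.2387 -0.0028;0.3 -0.0013 -0.0013 0.2387 -0.0028;0.3 -0.0013 -0.0013 0.2387 -0.0028;0.3 -0.0013 -0.0013 0.2387 -0.0028;0.3 -0.0013 -0.0013 0.2387 -0.0028;0.3 -0.0013 -0.0013 0.2387 -0.0028")

```text
clock: 29.15
eef_pos: [0.6607, -0.2101, 0.0222]
tcp_rot: [0.422, 3.112, -0.0]
wrist_force: [-0.4, -0.6, 5.8]
opening: 0.503
grasp_force: 63.6
```

Converted, -18 cm is -0.24, -16 cm is -0.2133.

>>> play_rows(targets="0.3 0 0 -0.0267 0;0.3 0 0 -0.08 0;0.3 0 0 -0.1467 0;0.3 0 0 -0.2133 0;0.3 0 0 -0.24 0;0.3 0 0 -0.24 0;0.3 0 0 -0.24 0")

```text
clock: 29.85
eef_pos: [0.6593, -0.2103, 0.2004]
tcp_rot: [-0.422, -3.112, 0.001]
wrist_force: [-0.2, -0.3, -3.3]
opening: 0.505
grasp_force: 62.9
```

Run:
```python
from m import *
import g
im,P=cloud("wrist");np.savez("w10",im=im,P=P)
s=arm.sense();M=R.from_rotvec(s["tcp_rot"]).as_matrix()
L=(P[np.isfinite(P[...,0])]-s["eef_pos"])@M*1000
B=L[(abs(L[:,1])<19)&(abs(L[:,0])<60)&(L[:,2]>-20)&(L[:,2]<5)]
print(len(B),np.percentile(B[:,0],[.5,99.5]),np.median(B[:,2]))
a=np.deg2rad(5)
for h in(40,):g.main([(529-h*np.cos(a),222.5-h*np.sin(a),200,185)])
```

```text
18349 [-34.53358737  35.31933749] -8.62221672809641
clock 29.9 pos [ 658.7 -210.3  199.1] yaw 164.57 tilt 0.18 F [-1.2 -0.1 -2.1] open 0.506 grip 62.9 q [ 0.9   0.84 -1.06  1.46  0.75  1.28  1.07]
-> [27.76 36.88 -0.04] turn -20.4
```

Converted, 37 cm is 0.4933, 27.4 cm is 0.3653, -20.4 degrees is -0.0567.

>>> play_rows(targets="0.3 0.0267 0.0347 0 -0.0056;0.3 0.0667 0.0893 0 -0.0111;0.3 0.1067 0.144 0 -0.0167;0.3 0.1467 0.1987 0 -0.0222;0.3 0.1867 0.2533 0 -0.0306;0.3 0.2267 0.3067 0 -0.0389;0.3 0.2667 0.36 0 -0.0472;0.3 0.3067 0.4133 0 -0.0528;0.3 0.34 0.4587 0 -0.0567;0.3 0.36 0.4853 0 -0.0567;0.3 0.3653 0.4933 0 -0.0567;0.3 0.3653 0.4933 0 -0.0567;0.3 0.3653 0.4933 0.0533 -0.0567;0.3 0.3653 0.4933 0.0933 -0.0567;0.3 0.3653 0.4933 0.1133 -0.0567;0.3 0.3653 0.4933 0.124 -0.0567;0.3 0.3653 0.4933 0.1267 -0.0567;0.3 0.3653 0.4933 0.1267 -0.0567;0.3 0.3653 0.4933 0.1267 -0.0567")

```text
clock: 31.8
eef_pos: [0.4951, 0.22, 0.1072]
tcp_rot: [-0.136, 3.137, 0.001]
wrist_force: [0.2, 0.4, -1.8]
opening: 0.504
grasp_force: 62.7
```

Run:
```python
import g,numpy as np
a=np.deg2rad(5)
g.main([(529-h*np.cos(a),223-h*np.sin(a),z,185) for h,z in ((36,98),(27,87))])
```

```text
clock 31.8 pos [495.1 220.  107.2] yaw -175.04 tilt 0.11 F [ 0.2  0.4 -1.8] open 0.504 grip 62.7 q [ 0.35  0.76 -1.1   1.92  0.83  1.    0.52]
-> [0.2  0.01 0.92] turn -0.0
-> [-0.7   0.01  2.03] turn -0.0
```

>>> play_rows(targets="0.3 0.0013 0 0.0067 0;0.3 0.0013 0 0.0107 0;0.3 0 0 0.0133 0;0.3 -0.0013 0 0.0153 0;0.3 -0.0027 0 0.0173 0;0.3 -0.0027 0 0.0173 0")

```text
clock: 32.4
eef_pos: [0.4964, 0.2203, 0.0946]
tcp_rot: [-0.137, 3.138, -0.001]
wrist_force: [-3.0, -3.0, 12.8]
opening: 0.504
grasp_force: 65.5
```

Run:
```python
from b import *
im,L=bay("wrist"); top(L,60,90,(-70,5),21)
g.main([])
```

```text
n 12162 x [-69.8 -19.4] y [-20.8  20.8] z med 72.2 tilt deg x,y [10.39 -0.32] ((-32.60902404785156, 0.00011444091796875), (74.78211975097656, 41.99681091308594), 0.0030184390489012003)
clock 32.45 pos [496.4 220.3  94.6] yaw -175.01 tilt 0.05 F [-2.4 -2.4 12.7] open 0.507 grip 65.5 q [ 0.33  0.78 -1.08  1.92  0.85  0.98  0.5 ]
```

Pivoting, with 10° to go. Continuing.

Converted, 0.45 cm is 0.006, -0.3 cm is -0.004.

>>> play_rows(targets="0.3 -0.0013 0 0.002 0;0.3 -0.0027 0 0.004 0;0.3 -0.004 0 0.006 0;0.3 -0.004 0 0.006 0")

```text
clock: 32.85
eef_pos: [0.4994, 0.2208, 0.0902]
tcp_rot: [-0.137, 3.138, -0.0]
wrist_force: [-2.4, -3.3, 12.9]
opening: 0.502
grasp_force: 66.5
```

Run:
```python
from b import *
im,L=bay("wrist"); top(L,60,90,(-80,5),21)
_,L=bay("side"); top(L,34,39,(-125,-78),28)
g.main([])
```

```text
n 15838 x [-79.8   4.2] y [-20.8  20.8] z med 67.7 tilt deg x,y [ 1.9 -0.2] ((-37.49816131591797, -0.00310516357421875), (41.995849609375, 84.99856567382812), 89.99091339111328)
n 162 x [-89.3 -79.1] y [-27.   27.5] z med 36.6 tilt deg x,y [ 2.83 -0.21] ((-84.92376708984375, 0.16696739196777344), (54.6313591003418, 9.909664154052734), 87.94590759277344)
clock 32.95 pos [499.4 220.8  90.2] yaw -175.0 tilt 0.06 F [-1.8 -1.8 13.3] open 0.504 grip 66.5 q [ 0.32  0.79 -1.07  1.92  0.85  0.98  0.5 ]
```

Converted, 0.35 cm is 0.0047, 0.3 cm is 0.004.

>>> play_rows(targets="0.3 -0.0013 0 0.002 0;0.3 -0.0027 0 0.004 0;0.3 -0.0033 0 0.0047 0;0.3 -0.0033 0 0.0047 0")

```text
clock: 33.35
eef_pos: [0.5013, 0.2211, 0.087]
tcp_rot: [-0.137, 3.139, -0.001]
wrist_force: [-4.6, -1.8, 16.2]
opening: 0.505
grasp_force: 67.8
```

Run:
```python
from b import *
im,L=bay("wrist","pics/w11.png"); top(L,60,72,(-75,5),21)
_,L=bay("side"); top(L,34,39,(-125,-78),28);top(L,60,74,(-100,5),24)
g.main([])
```

```text
n 14378 x [-74.7   4.5] y [-20.8  20.8] z med 65.6 tilt deg x,y [-1.35 -0.17] ((-35.000038146972656, -0.0016841888427734375), (79.9956283569336, 41.9952507019043), 0.0006328683812171221)
n 172 x [-89.5 -79.1] y [-26.6  27.7] z med 36.3 tilt deg x,y [ 6.   -0.45] ((-84.62989044189453, 0.3907756805419922), (54.57746124267578, 10.911211013793945), 87.18243408203125)
n 638 x [-81.2   4.6] y [-21.4  23.4] z med 66.6 tilt deg x,y [-0.78 -1.33] ((-38.0456428527832, 1.1693363189697266), (46.66843795776367, 86.65316772460938), 88.53657531738281)
clock 33.45 pos [501.3 221.1  87. ] yaw -174.99 tilt 0.03 F [-6.2 -2.8 17. ] open 0.503 grip 67.8 q [ 0.32  0.8  -1.07  1.91  0.86  0.98  0.5 ]
```

View pics/w11.png

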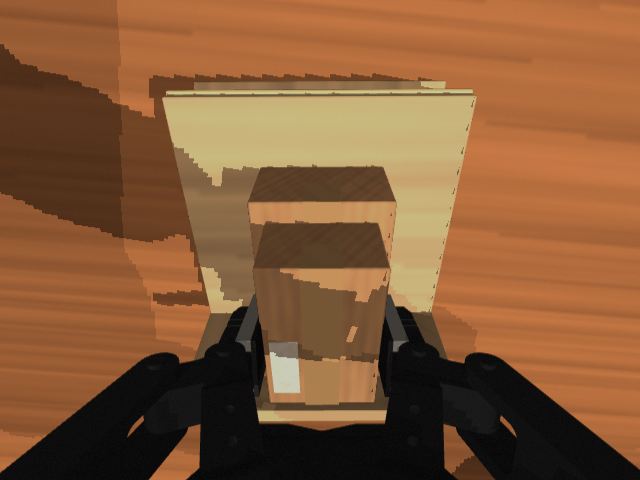

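The small carton lies flush on the large one, centred, about 10 mm short of the backstop (its far edge is at v≈403 and the backstop front is near 408). Sliding it back.

Converted, -0.7 cm is -0.0093, -0.6 cm is -0.008.

>>> play_rows(targets="0.3 -0.002 0 0 0;0.3 -0.004 0 0.0005 0;0.3 -0.006 0 0.0011 0;0.3 -0.008 0 0.0016 0;0.3 -0.0093 0 0.002 0;0.3 -0.0093 0 0.002 0;0.3 -0.0093 0 0.002 0")

```text
clock: 34.15
eef_pos: [0.5082, 0.2223, 0.0852]
tcp_rot: [-0.138, 3.138, 0.001]
wrist_force: [-4.7, -0.5, 11.6]
opening: 0.502
grasp_force: 67.1
```

Run:
```python
from b import *
im,L=bay("wrist"); top(L,62,70,(-90,-10),21)
_,L=bay("side"); top(L,34,39,(-125,-78),28);top(L,62,70,(-100,-5),24)
g.main([])
```

```text
n 15830 x [-75.4 -10.6] y [-20.7  20.8] z med 65.7 tilt deg x,y [ 1.   -0.24] ((-43.007720947265625, 0.0065784454345703125), (66.00934600830078, 41.97685241699219), 0.00041018257616087794)
n 193 x [-89.3 -78.2] y [-26.9  27.7] z med 36.5 tilt deg x,y [1.29 0.32] ((-84.01224517822266, 0.2842540740966797), (55.19965744018555, 11.409658432006836), 88.96502685546875)
n 539 x [-74.   -5.2] y [-20.5  23.7] z med 66.8 tilt deg x,y [ 0.65 -0.99] ((-39.597999572753906, 1.4227371215820312), (69.13188934326172, 44.62906265258789), 0.44618138670921326)
clock 34.25 pos [508.2 222.3  85.2] yaw -174.97 tilt 0.05 F [-3.2 -0.5 11.8] open 0.499 grip 67.1 q [ 0.32  0.81 -1.06  1.9   0.86  0.98  0.51]
```

Converted, -0.65 cm is -0.0087, -0.45 cm is -0.006.

>>> play_rows(targets="0.3 -0.002 0 0.0004 0;0.3 -0.004 0 0.0009 0;0.3 -0.006 0 0.0013 0;0.3 -0.0073 0 0.0016 0;0.3 -0.0087 0 0.0019 0;0.3 -0.0087 0 0.0019 0")

```text
clock: 34.85
eef_pos: [0.5125, 0.2227, 0.084]
tcp_rot: [0.139, -3.135, 0.001]
wrist_force: [-11.0, -3.1, 19.9]
opening: 0.501
grasp_force: 68.1
```

Run:
```python
from b import *
im,L=bay("wrist"); top(L,62,70,(-90,-10),21)
_,L=bay("side"); top(L,34,39,(-125,-78),28);top(L,62,70,(-100,-5),24)
g.main([])
```

```text
n 15193 x [-70.9 -10.5] y [-20.7  20.8] z med 65.6 tilt deg x,y [ 1.02 -0.32] ((-40.79291534423828, 0.010065078735351562), (61.573116302490234, 41.99345779418945), 0.022432155907154083)
n 201 x [-89.3 -78.2] y [-26.8  27.8] z med 36.7 tilt deg x,y [1.73 0.03] ((-84.08533477783203, 0.31848907470703125), (55.24030685424805, 11.401888847351074), 88.89409637451172)
n 469 x [-69.6  -5.2] y [-20.3  23.5] z med 66.7 tilt deg x,y [ 0.6  -1.14] ((-37.459434509277344, 1.3006820678710938), (64.86400604248047, 44.696311950683594), 0.20316976308822632)
clock 34.95 pos [512.5 222.7  84. ] yaw -174.92 tilt 0.19 F [-11.1  -3.5  20.4] open 0.503 grip 68.1 q [ 0.31  0.82 -1.06  1.88  0.86  0.99  0.52]
```

At the backstop (the push force rose to 11 N). Releasing.

Converted, -18 cm is -0.24, -14 cm is -0.1867.

>>> play_rows(targets="0.3 0.0013 0 -0.0013 0;0.3 0.0013 0 -0.0013 0;0.8 0.0013 0 -0.0013 0;0.8 0.0013 0 -0.0013 0;0.8 0.0013 0 -0.0013 0;0.8 0.0013 0 -0.0013 0;0.8 0.0013 0 -0.0133 0;0.9 0.0013 0 -0.0533 0;1 0.0013 0 -0.12 0;1 0.0013 0 -0.1867 0;1 0.0267 0 -0.24 0;1 0.0267 0 -0.24 0;1 0.0267 0 -0.24 0")

```text
clock: 36.25
eef_pos: [0.4957, 0.2197, 0.2635]
tcp_rot: [-0.136, 3.136, -0.001]
wrist_force: [0.4, -0.3, -0.7]
opening: 1.001
grasp_force: 0.0
```

Run:
```python
from b import *
im,L=bay("wrist"); top(L,62,70,(-90,8),26);top(L,34,39,(-125,-72),33)
im2,L=bay("side"); top(L,34,39,(-125,-72),33);top(L,62,70,(-100,5),26)
im3,_=cloud("top")
cv2.imwrite("pics/fin.png",np.hstack([cv2.resize(im[...,::-1],(400,300)),cv2.resize(im2[...,::-1][100:430,240:460],(200,300)),cv2.resize(im3[...,::-1][150:360,100:520],(200,300))]))
g.main([])
```

```text
n 3792 x [-70.5   4.3] y [-21.   22.7] z med 65.5 tilt deg x,y [ 0.1  -0.15] ((-32.186058044433594, 0.18289566040039062), (51.49164581298828, 77.57425689697266), 89.95943450927734)
n 1325 x [-90.5 -72.1] y [-27.2  28. ] z med 35.4 tilt deg x,y [ 0.34 -0.03] ((-81.37796783447266, 0.4098091125488281), (55.86088180541992, 18.721059799194336), 89.95051574707031)
n 323 x [-89.5 -72.1] y [-27.3  29.1] z med 36.7 tilt deg x,y [0.46 0.1 ] ((-80.88310241699219, 1.0312690734863281), (17.654226303100586, 56.820091247558594), 0.24262025952339172)
n 1096 x [-69.5   4.7] y [-20.9  23.9] z med 66.6 tilt deg x,y [-0.26 -0.94] ((-32.443267822265625, 0.5278434753417969), (50.469581604003906, 74.75020599365234), 89.80165100097656)
clock 36.4 pos [495.1 218.7 261. ] yaw -175.07 tilt 0.11 F [-0.   0.6  0.4] open 1.001 grip 0.0 q [ 0.48  0.59 -1.3   1.79  0.61  1.23  0.67]
```

View pics/fin.png

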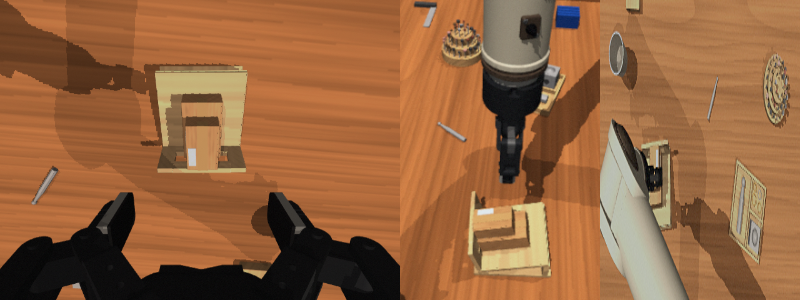

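The final view shows both cartons stacked flush against the backstop, at (202,140) in the left panel. The tray kit is complete in the right panel, and the slim punch, bur stand and cup are where they were. The robot is clear, so I'm handing in.

```bash
python3 -c "
from bench import arm
print(arm.job_done())"
```

```text
the job is handed in; nothing more can be done
None
```

Both kits are made up and the job is handed in at about 36 s: block and thick punch in the tray, both cartons flush on the slope against the backstop; no verdict was returned.

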